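# Lock the bayonet load plug into the sloping test panel

### The arm

A 7-joint arm with a two-finger parallel gripper is mounted at the origin on the work surface. World frame = base frame: x ahead of the robot, y to its left, z up, the work surface at z = 0. Lengths are in m, angles in rad, forces in N, time in s.
With the tool pointing down it reaches from about 0.425 to 1.025 m from the base axis. Payload 9.4 kg.
Tool frame: the origin (TCP) lies at the very end of the fingers, on their centre line; the grasp point (between the pads) lies 19 mm behind it; z points along the fingers, y is the direction in which the jaws open and shut (so a half turn about z gives the same grasp; the last joint's range is limited). The gripper opens to 85 mm and grips with 20 to 120 N. Pads are 22 mm wide; open, the fingers measure 114 mm over their backs; the gripper's body (76 mm by 85 mm) begins 54 mm behind the grasp point. The pads swing forward as they close: fully open they stand 13 mm farther back than shut.
Start: joints at [-0.077, 0.599, -0.003, 1.599, 0.002, 0.943, -0.08], TCP at [0.725, -0, 0.191] pointing down, gripper open.
Joint ranges: [-2.57, 2.57], [-0.35, 1.97], [-1.29, 1.29], [0.11, 2.56], [-1.05, 4.19], [0.11, 1.86], [-2.63, 2.63]. Speed limits (rad/s): [2.22, 2.22, 3.01, 3.01, 3.14, 3.14, 3.14].

### API

Orientations are given as a unit quaternion [x, y, z, w].
In Python, from rig import robot gives the robot as it stands.
- The arm moves only by the tool servo_tool, never from a script. Its argument "plan" is one flat list of numbers, 7 for each row, row after row: the turn, a rotation vector about the tool's x, y, z in rad, then the shift along the tool's x, y, z in cm, then the finger opening in cm, from 0 to 8.54. A call has 1 to 10 rows; each row is the pose to reach, as a shift and turn from the pose commanded when the call began, along the tool's axes at that moment; what a row does not reach only later rows make up. A row lasts 1/10 s, in which the tool goes at most 50 mm and 8.59 degrees, less where a joint would pass 70% of its speed; a pose out of reach is approached as far as the arm can. A call with a gripper value outside its range is refused whole. The fingers move at their own pace and stop on an object; "force" is the grip in N (left out, the last holds). Time passes only in rows, so rows that repeat a pose let the fingers close. It gives the time, the measured TCP pose, the force and the opening at its end, in the units of the state.
- robot.sense(): the state, without advancing time (a new reading comes with each control period).
- robot.capture(name): name is "scene" or "side" or "wrist"; returns a dict with "color" (480x640x3 uint8, blue, green, red), "range_z" (480x640 float32, m along the optical axis (not along the pixel's ray), 0 where there is no reading), "fov_y" (degrees; the focal length in pixels is half the picture's height over the tangent of half this angle, whatever the lens; pixels are square), "cx", "cy" (the principal point, pixels), "world_to_cam" (4x4, takes a point from world to camera coordinates). Camera axes: x right, y up, looking along -z (the intrinsics and any distortion apply to the point x, -y, -z); pixel columns grow to the right and rows downward; lengths in m; the calibration is good to about 2 mm. A picture is of the moment at which its call begins.
- robot.close_job(): hands the job in, once; it reports no verdict.
The state is a dict: "clock": time; "joint_positions": joint angles; "joint_velocities": joint speeds; "tau": joint torques, N m; "tool_pos": TCP position; "tool_rot": TCP orientation; "ft_force": force on the tool from outside, world axes, zero at the start; "torque": the same for the moment, N m; "width": finger opening in m.
Only numpy, scipy, OpenCV 4.12 (cv2) and the standard library are available. Lean on these libraries where they do the work, as an engineer would, in place of code of your own. Each camera call takes 0.05 s, during which the arm holds its last target. There are 200 camera calls.

### The job

Take the plug with the two side lugs out of the rack and fit it to the round port in the sloping panel of the test console: line its lugs up with the slots (feel for them with light pressure), push it fully in against the spring, twist it clockwise until it stops, and let it spring up into its lock so that it stays there when you let go. Do not force it, and leave the lugless blank plug, the multimeter and the breadboard where they are.

Things in the scene. Friction and masses are not known exactly. Their poses are not given: they have to be found in the camera images.
- plug_center (a point): Centre of the loose bayonet plug (0.12 kg, 70 mm long), on its axis, 35 mm from tip and top. z runs from tip to finger bar; it starts upright, tip down, in one of the rack's holes, lugs on the rack. Aluminium nose 24 mm in diameter, 0 to 30 mm above the tip (bevelled to 16 mm over the first 6 mm); black flange 32 mm in diameter from 30 to 34 mm.
- plug_bar (a point): Middle of the plug's black upright finger bar, on the axis 52 mm above the tip: 36 mm long along the plug's x, 14 mm thick along its y (grasp it across y), 36 mm high (34 to 70 mm above the tip).
- plug_lugs (a point): Point on the plug's axis between its two opposite aluminium lugs, 18.5 mm above the tip. The lugs point to the plug's +y and -y, each 6 mm wide (along x), 5 mm thick (16 to 21 mm above the tip), reaching out to 21 mm from the axis.
- port_mouth (a point): Centre of the mouth of the round steel port (54 mm outer diameter), which stands 12 mm proud of the console's sloping panel. z points straight out, 27 degrees from vertical, leaning to the panel's low front; x points up the slope, y is level. Bore 27 mm. With the nose in the bore and the lugs lying on the port's face, off the slots, the plug's tip is 16 mm below this point.
- port_slots (a point): Centre of the port's slotted roof, 3 mm below the mouth, same axes. Two opposite slots, 9.6 mm wide, go through the 6 mm thick roof. They lie towards +y and -y, but clocked by up to 0.4 rad either way about z, which no pose shows: find them by touch or by looking. Over the slots the lugs sink in; a spring plunger meets the tip at 19 mm depth with 3 N and adds 0.5 N per mm.
- port_lock (a point): Point on the port's axis 24 mm below the mouth, same axes: the tip rests here when locked. Push until the flange stops on the mouth (tip 30 mm deep, lugs 3 mm clear under the roof), turn clockwise seen from outside 60 degrees to the stop, let up: the lugs rise 3 mm into pockets. Let go too soon, the tip rests at 27 mm, unlocked; unturned, it springs back to 19 mm.
- console: The fixed grey test console with the sloping panel, 241 mm deep (x), 240 mm wide (y), 45 mm high in front and 168 mm behind; origin under the middle of its base, x pointing to its high back edge. Port in the middle of the panel.
- rack: Fixed grey plastic rack block, 70 (x) by 170 (y) by 22 mm high, origin under its centre, with two 28 mm through holes 50 mm to either side of the centre along y; one holds the plug, the other the blank.
- blank_center (a point): Centre (28 mm above its tip) of the lugless blank plug, 56 mm long, same nose and finger bar without lugs, flange resting on the rack. A bystander.
- multimeter_center (a point): Centre of a yellow handheld multimeter lying on the bench, 150 x 78 x 34 mm, 0.4 kg. A bystander.
- breadboard_center (a point): Centre of a white breadboard, 165 x 55 x 9 mm, with a few parts up to 21 mm high, on the bench. A bystander.
Mind the look-alikes: they are no part of the job. Leave any yellow look-alike of the part that bears plug_center alone.

How it is judged:
By the outcome, as a careful person would: the job done as asked, in the order asked, and still so for the second after the job is handed in, with the robot touching nothing.
It also fails if it takes over 64 s, if anything falls off the work surface, if the arm or the gripper's body presses on something with over 40 N, if the wrist force passes 120 N, or if a joint passes its speed limit or range.

## Working session

There is one attempt and no reset: what is moved stays moved. The work goes in short steps, Python scripts to look and compute and a tool call to move; the robot and the scene stay as the last step left them, time stands still between calls to the robot, and variables do not carry over. Pictures are saved under pics/ and viewed, about 8 in all and at most 12, crops included, and the job is handed in when it is done.

Besides the shell and the picture viewer there is one more tool, called after "Request:" in YAML: its name, and indented under it one key for each argument. servo_tool: Moves the arm, as the interface text tells. Its arguments: {"type":"object","properties":{"plan":{"type":"array"},"force":{"type":"number"}},"required":["plan"]}

```bash
mkdir -p pics; ls; cat > h.py <<'E'
import numpy as np, cv2
from scipy.spatial.transform import Rotation as R
from rig import robot
def cap(n,save=None):
    c=robot.capture(n)
    if save: cv2.imwrite('pics/'+save+'.png',c['color']); np.savez('pics/'+save+'.npz',**{k:np.array(v) for k,v in c.items()})
    return c
def load(s): return dict(np.load('pics/'+s+'.npz'))
def pt(c,u,v,r=1):
    f=240/np.tan(np.radians(c['fov_y'])/2)
    u,v=int(round(u)),int(round(v))
    w=c['range_z'][v-r:v+r+1,u-r:u+r+1]; w=w[w>0]
    if not len(w): return None
    d=np.median(w)
    p=np.array([(u-c['cx'])/f*d,-(v-c['cy'])/f*d,-d,1])
    return (np.linalg.inv(c['world_to_cam'])@p)[:3]
def proj(c,P):
    f=240/np.tan(np.radians(c['fov_y'])/2)
    q=c['world_to_cam']@np.append(P,1)
    return np.array([c['cx']+f*q[0]/-q[2], c['cy']+f*q[1]/q[2]])
def cloud(c):
    f=240/np.tan(np.radians(c['fov_y'])/2)
    v,u=np.mgrid[:480,:640]; d=c['range_z']
    p=np.stack([(u-c['cx'])/f*d,-(v-c['cy'])/f*d,-d,np.ones_like(d)],-1)
    return (p@np.linalg.inv(c['world_to_cam']).T)[...,:3]
E
python3 - <<'E'
from h import *
for n in ('scene','side','wrist'):
    c=cap(n,n+'0'); print(n,c['fov_y'],c['cx'],c['cy'],[k for k in c if k not in('color','range_z')],np.round(np.linalg.inv(c['world_to_cam'])[:3],3).tolist())
s=robot.sense(); print(s)
E
```

```text
pics
scene 56.32086355341502 318.59766861961407 237.79013292140613 ['fov_y', 'cx', 'cy', 'world_to_cam'] [[0.781, -0.516, 0.351, 0.878], [0.624, 0.657, -0.422, -0.431], [-0.012, 0.549, 0.836, 0.891]]
side 43.90476565036335 329.98902094299 242.46108642341756 ['fov_y', 'cx', 'cy', 'world_to_cam'] [[-0.778, 0.423, -0.465, 0.09], [-0.628, -0.518, 0.58, 0.508], [0.005, 0.743, 0.669, 0.751]]
wrist 61.798727865924 315.71470576056385 244.71924406491263 ['fov_y', 'cx', 'cy', 'world_to_cam'] [[1.0, 0.0, 0.002, 0.725], [-0.001, 0.952, 0.305, 0.077], [-0.002, -0.305, 0.952, 0.373]]
{'clock': 0.15, 'joint_positions': array([-0.07668813,  0.59996021, -0.00254109,  1.59997076,  0.00181587,
        0.94288978, -0.07975331]), 'joint_velocities': array([-0.00024483, -0.00353342, -0.00082668, -0.00085579, -0.0004433 ,
       -0.00048391, -0.00037731]), 'tau': array([ 2.03994307e-03, -7.76993966e+01,  1.56661626e+00, -2.58236039e+01,
        1.25704729e-02,  6.78423472e-03, -1.49589243e-05]), 'tool_pos': array([ 7.24584929e-01, -2.78478034e-05,  1.90792977e-01]), 'tool_rot': array([ 7.07071060e-01,  7.07142235e-01, -4.77425219e-04, -3.84729037e-04]), 'ft_force': array([-0.52933023,  0.3122894 , -0.64901352]), 'torque': array([0.0085435 , 0.05573165, 0.0166327 ]), 'width': 0.0853606077658543}
```

View pics/scene0.png

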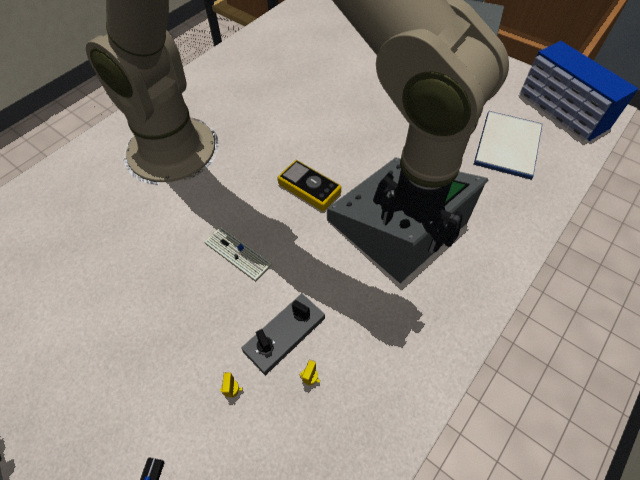

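The scene view shows the rack at (285,333) with two black-barred plugs, at (263,342) and (302,310). Two yellow look-alikes lie at (231,385) and (311,374). The console is at about (405,220), partly under the gripper. Next I'll view the side picture and an enlarged crop of the rack.

```bash
python3 - <<'E'
from h import *
a=load('scene0')['color'][285:405,205:345]; a=cv2.resize(a,None,fx=4,fy=4,interpolation=cv2.INTER_CUBIC)
cv2.imwrite('pics/crop1.png',a)
c=load('scene0')
for n,u,v in [('plugtop',263,333),('blanktop',300,304),('rackmid',283,333),('c1',300,297),('c2',325,314),('c3',264,371),('c4',243,350),('yel',231,380)]:
    print(n,pt(c,u,v))
E
```

```text
plugtop [ 0.58886207 -0.25487351  0.07577067]
blanktop [ 0.60056111 -0.15968384  0.06066087]
rackmid [ 0.60133305 -0.21761059  0.02062095]
c1 [ 0.57691166 -0.13430293  0.02127801]
c2 [ 0.63739969 -0.12485272  0.00068034]
c3 [ 0.62302406 -0.29894468  0.01933211]
c4 [ 0.56164506 -0.294001    0.01956481]
yel [ 0.59710154 -0.35474644  0.05584431]
```

View pics/crop1.png

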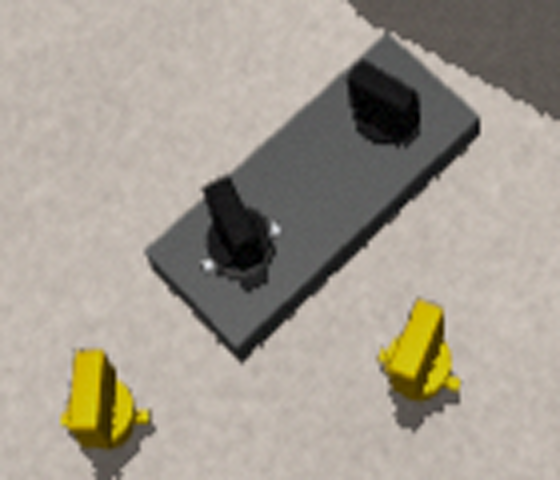

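View pics/side0.png

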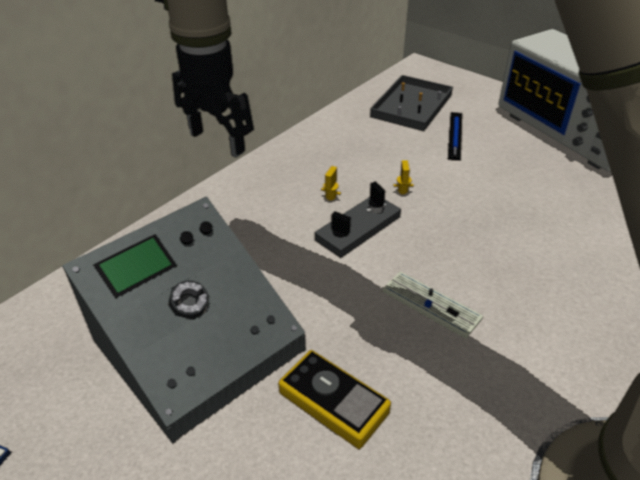

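The crop shows two silver lug tips at (208,265) and (275,230), at the foot of the front black plug, so that is the real plug (scene 263,342; its top at 76 mm matches 22+70-16). The blank at (302,310) has no lugs, and the two yellow ones are decoys. The side view shows the port at (189,298), with dark slots visible. Next I'll measure the panel, port and bar.

```bash
python3 - <<'E'
from h import *
a=load('side0'); P=cloud(a)
m=np.zeros((480,640),bool); poly=np.array([[80,275],[200,210],[290,335],[175,420]])
t=np.zeros((480,640),np.uint8); cv2.fillPoly(t,[poly],1); m=(t>0)&(a['range_z']>0)
X=P[m]
# robust plane
w=np.ones(len(X),bool)
for i in range(8):
    c0=X[w].mean(0); n=np.linalg.svd(X[w][::7]-c0)[2][2]; n*=np.sign(n[2]); d=(X-c0)@n; w=abs(d)<0.003
print('n',n,'tilt',np.degrees(np.arccos(n[2])),'az',np.degrees(np.arctan2(n[1],n[0])),c0,w.mean())
# port: points 10-14 mm above the panel
D=(P-c0)@n; mm=m&(D>0.009)&(D<0.015); mm[:, :150]=0; mm[:270]=0; mm[330:]=0; mm[:,225:]=0
print(mm.sum(),P[mm].mean(0), D[mm].mean())
ux=np.array([-n[0],-n[1],0]); ux-=ux@n*n; ux/=np.linalg.norm(ux); uy=np.cross(n,ux)
q=np.c_[(P[mm]-c0)@ux,(P[mm]-c0)@uy]
(cc,r)=cv2.minEnclosingCircle(q.astype(np.float32)); print(cc,r, 'mouth',c0+cc[0]*ux+cc[1]*uy+0.012*n)
for nm,u,v in [('TL',70,267),('TR',207,200),('BR',303,338),('BL',174,433)]: print(nm,pt(a,u,v,2))
# bars
for nm,f in (('scene',load('scene0')),('side',a)):
    Q=cloud(f)
    for lab,x,y,z in (('plug',.595,-.255,.06),('blank',.605,-.16,.045)):
        s=(np.hypot(Q[...,0]-x,Q[...,1]-y)<.035)&(Q[...,2]>z)&(Q[...,2]<.09)
        K=Q[s]; top=K[K[:,2]>K[:,2].max()-.006]
        r=cv2.minAreaRect((top[:,:2]*1000).astype(np.float32)); print(nm,lab,s.sum(),len(top),K[:,2].max(),r, K.mean(0))
E
```

```text
n [-0.45339135  0.06841699  0.88868183] tilt 27.29192902421298 az 171.4187811250115 [0.60812709 0.19044747 0.09872821] 0.8677002133867526
689 [0.61519461 0.1786205  0.11642903] 0.011716884472587149
(0.015860065817832947, -0.011542094871401787) 0.027507638558745384 mouth [0.61490095 0.17775252 0.11666462]
TL [0.74917277 0.26948673 0.16379413]
TR [0.71425231 0.0438041  0.16399723]
BR [0.48457973 0.08022168 0.03180237]
BL [0.52079272 0.30608719 0.01813774]
scene plug 156 126 0.07909833401090305 ((593.5761108398438, -262.2526550292969), (13.389398574829102, 36.15483093261719), 67.80636596679688) [ 0.59478618 -0.26324136  0.07401246]
scene blank 159 116 0.06418569810076946 ((603.6224975585938, -163.1136016845703), (35.80326843261719, 14.741148948669434), 5.316417217254639) [ 0.60511384 -0.16419067  0.05856344]
side plug 179 95 0.07808502104676951 ((591.6784057617188, -258.0173034667969), (14.689462661743164, 40.508811950683594), 64.8506088256836) [ 0.58853921 -0.25516212  0.0707467 ]
side blank 215 115 0.06418910247522347 ((599.6075439453125, -158.41302490234375), (35.75788116455078, 16.975547790527344), 10.141281127929688) [ 0.59876053 -0.1563797   0.05655758]
```

```bash
cat >> h.py <<'E'
def Rzy(z,y):
    z=np.array(z,float)/np.linalg.norm(z); y=np.array(y,float); y-=y@z*z; y/=np.linalg.norm(y)
    return np.c_[np.cross(y,z),y,z]
def togo(p,Rt,s=None):
    s=s or robot.sense(); R0=R.from_quat(s['tool_rot']).as_matrix()
    print('turn',np.round(R.from_matrix(R0.T@Rt).as_rotvec(),4),'shift cm',np.round(R0.T@(np.array(p)-s['tool_pos'])*100,3))
def st():
    s=robot.sense(); R0=R.from_quat(s['tool_rot']).as_matrix()
    print('t',round(s['clock'],2),'q',np.round(s['joint_positions'],3),'p',np.round(s['tool_pos'],4),'z',np.round(R0[:,2],4),'y',np.round(R0[:,1],4),'F',np.round(s['ft_force'],2),'Ftool',np.round(R0.T@s['ft_force'],2),'w',round(s['width'],4)); return s
E
python3 - <<'E'
from h import *
a=np.radians(66.5)
togo([.593,-.26,.16],Rzy([0,0,-1],[np.cos(a),np.sin(a),0]))
E
```

```text
turn [-1.2000e-03 -6.0000e-04 -1.1605e+00] shift cm [-25.995 -13.157   3.099]
```

Request:
servo_tool:
  plan: [0,0,-0.12,-2.6,-1.3,0.3,4.5,0,0,-0.24,-5.2,-2.6,0.6,4.5,0,0,-0.36,-7.8,-3.9,0.9,4.5,0,0,-0.48,-10.4,-5.2,1.2,4.5,0,0,-0.6,-13,-6.6,1.5,4.5,0,0,-0.72,-15.6,-7.9,1.9,4.5,0,0,-0.84,-18.2,-9.2,2.2,4.5,0,0,-0.96,-20.8,-10.5,2.5,4.5,0,0,-1.08,-23.4,-11.8,2.8,4.5,0,0,-1.16,-26,-13.16,3.1,4.5]

```text
clock: 1.15
tool_pos: [0.5926, -0.2611, 0.1601]
tool_rot: [0.202, 0.979, 0.0, -0.0]
ft_force: [0.3, -0.0, -1.2]
width: 0.0452
```

Request:
servo_tool:
  plan: [0,0,0,0,0,0,4.5,0,0,0,0,0,0,4.5,0,0,0,0,0,0,4.5]

```text
clock: 1.45
tool_pos: [0.594, -0.2588, 0.1605]
tool_rot: [0.204, 0.979, 0.0, 0.0]
ft_force: [-0.1, 0.0, -0.8]
width: 0.0451
```

```bash
python3 - <<'E'
from h import *
st()
w=cap('wrist','wrist1'); sc=cap('scene','scene1'); sd=cap('side','side1')
Q=cloud(w)
for lab,x,y,z in (('plug',.593,-.259,.066),('blank',.602,-.16,.052)):
    s=(np.hypot(Q[...,0]-x,Q[...,1]-y)<.04)&(Q[...,2]>z)&(Q[...,2]<.09)
    K=Q[s]; 
    if len(K)==0: print('none');continue
    zt=np.median(K[:,2]); top=K[abs(K[:,2]-zt)<.003]
    print(lab,len(K),zt,cv2.minAreaRect((top[:,:2]*1000).astype(np.float32)),top.mean(0))
E
```

```text
t 1.45 q [ 0.542  0.558 -0.329  1.8    0.235  0.822  1.258] p [ 0.594  -0.2588  0.1605] z [ 4.e-04  7.e-04 -1.e+00] y [3.990e-01 9.169e-01 8.000e-04] F [-0.08  0.03 -0.81] Ftool [ 0.08 -0.01  0.81] w 0.0451
plug 1036 0.07545890629674454 ((591.6290893554688, -262.2842712402344), (13.980224609375, 36.4239501953125), 68.18230438232422) [ 0.59068732 -0.26187418  0.07542223]
blank 1127 0.061220142921388 ((601.9535522460938, -162.948974609375), (35.83818054199219, 14.277433395385742), 6.642104625701904) [ 0.60128691 -0.1633615   0.06127389]
```

View pics/wrist1.png

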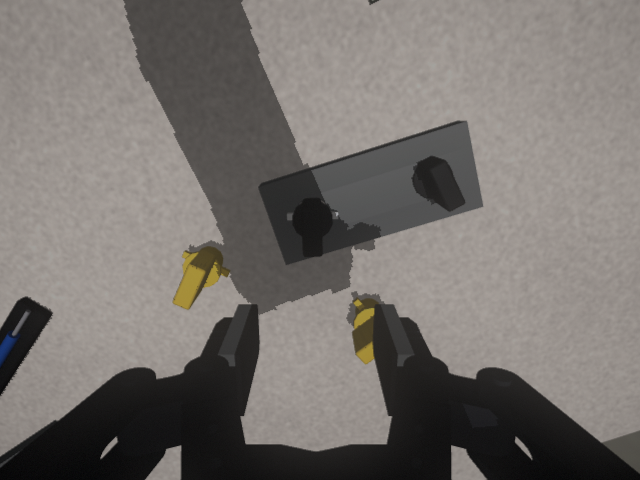

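The wrist view confirms the choice: silver lug tips at (290,215) and (337,215) beside the plug at (312,225). The blank at (440,185) has none, and the decoys at (200,275) and (365,330) are clear of the descent. The bar measures 14x36 mm with its top at 75.5 mm, as it should.

```bash
python3 - <<'E'
from h import *
a=np.radians(67.8)
togo([.592,-.2617,.0445],Rzy([0,0,-1],[np.cos(a),np.sin(a),0]))
E
```

```text
turn [ 0.0004  0.0003 -0.0217] shift cm [ 0.075 -0.371 11.611]
```

Request:
servo_tool:
  plan: [0,0,-0.022,0.07,-0.37,1.5,4.5,0,0,-0.022,0.07,-0.37,3,4.5,0,0,-0.022,0.07,-0.37,4.5,4.5,0,0,-0.022,0.07,-0.37,6,4.5,0,0,-0.022,0.07,-0.37,7.5,4.5,0,0,-0.022,0.07,-0.37,9,4.5,0,0,-0.022,0.07,-0.37,10.3,4.5,0,0,-0.022,0.07,-0.37,11.2,4.5,0,0,-0.022,0.07,-0.37,11.6,4.5,0,0,-0.022,0.07,-0.37,11.6,4.5]

```text
clock: 2.6
tool_pos: [0.5912, -0.263, 0.044]
tool_rot: [0.193, 0.981, 0.0, -0.0]
ft_force: [0.2, 1.1, 0.5]
width: 0.0447
```

Request:
servo_tool:
  plan: [0,0,0,0,0,0,3,0,0,0,0,0,0,2.2,0,0,0,0,0,0,1.4,0,0,0,0,0,0,0.8,0,0,0,0,0,0,0.8,0,0,0,0,0,0,0.8,0,0,0,0,0,0,0.8,0,0,0,0,0,0,0.8]
  force: 40

```text
clock: 3.4
tool_pos: [0.5912, -0.2631, 0.0445]
tool_rot: [0.193, 0.981, -0.0, -0.0]
ft_force: [1.2, -0.0, 0.9]
width: 0.0078
```

```bash
python3 - <<'E'
from h import *
st(); cap('side','side2'); cap('wrist','wrist2')
E
```

```text
t 3.4 q [ 0.511  0.697 -0.277  1.882  0.314  0.604  1.217] p [ 0.5912 -0.2631  0.0445] z [-1.e-04 -1.e-04 -1.e+00] y [ 3.790e-01  9.254e-01 -1.000e-04] F [ 1.23 -0.03  0.87] Ftool [-1.15  0.44 -0.87] w 0.0078
```

The width of 7.8 mm means the bar isn't between the pads, so I'll look.

```bash
python3 - <<'E'
from h import *
a=load('side2')['color'][120:260,280:460]; b=load('wrist2')['color'][100:480,120:520]
a=cv2.resize(a,(400,311),interpolation=cv2.INTER_CUBIC); b=cv2.resize(b,(400,380)); 
o=np.zeros((380,800,3),np.uint8); o[:311,:400]=a; o[:,400:]=b
cv2.imwrite('pics/v2.png',cv2.convertScaleAbs(o,alpha=1.6,beta=25))
E
```

```text
(no output)
```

View pics/v2.png

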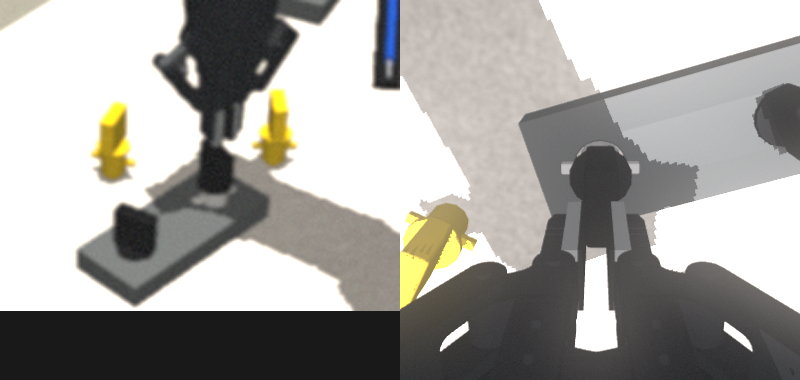

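```bash
python3 - <<'E'
from h import *
w=load('wrist2'); s=robot.sense(); R0=R.from_quat(s['tool_rot']).as_matrix()
Q=(cloud(w)-s['tool_pos'])@R0*1000
for v in range(250,420,12):
    print(v,' '.join('%d,%d,%d'%tuple(Q[v,u].round()) if w['range_z'][v,u]>0 else '-' for u in range(276,364,8)))
E
```

```text
250 10,-22,21 9,-18,23 9,-14,23 1,-11,45 18,-5,-3 18,-1,-5 18,3,-5 17,7,-2 8,12,25 9,16,24 9,21,23
262 2,-23,22 3,-18,21 - 9,-9,4 18,-4,-21 18,-1,-21 18,2,-21 18,6,-20 9,11,5 3,16,19 3,20,19
274 -5,-23,22 -5,-19,23 2,-13,5 2,-9,5 17,-4,-31 17,-1,-31 17,2,-31 17,6,-31 3,11,3 2,15,5 -5,21,22
286 -11,-23,21 -12,-19,22 -4,-13,4 -4,-9,5 11,-4,-30 11,-1,-31 11,2,-31 11,6,-31 -4,11,5 -4,15,4 -12,21,22
298 -19,-23,22 -19,-19,22 -19,-14,23 -10,-9,4 6,-4,-31 6,-1,-32 6,2,-32 6,6,-31 -11,11,4 -20,17,23 -19,21,23
310 -27,-24,23 -27,-19,23 10,-10,-50 11,-7,-51 1,-4,-31 0,-1,-31 1,2,-32 10,5,-50 11,8,-51 -27,17,23 -27,22,23
322 6,-15,-52 6,-13,-52 11,-9,-60 11,-6,-60 -5,-4,-31 -5,-1,-31 -5,2,-31 10,5,-59 10,7,-59 7,11,-53 7,14,-52
334 6,-15,-61 10,-11,-67 10,-9,-68 10,-6,-67 -11,-4,-31 -11,-1,-31 -11,2,-31 11,4,-68 11,7,-68 11,9,-68 6,13,-60
346 7,-14,-69 10,-11,-75 11,-8,-75 11,-6,-75 -17,-4,-31 -16,-1,-31 -17,2,-31 10,4,-75 10,6,-75 10,9,-74 6,12,-68
358 13,-12,-85 12,-10,-83 12,-8,-83 7,-6,-76 -73,-6,45 -72,-1,44 -72,4,44 8,4,-77 12,6,-83 11,8,-82 13,10,-85
370 12,-12,-88 11,-10,-88 12,-7,-89 4,-6,-77 -82,-6,45 -82,-1,45 -82,4,45 4,4,-77 12,6,-88 12,8,-89 12,10,-88
382 12,-11,-94 11,-9,-93 12,-7,-94 -1,-6,-77 -91,-6,45 -91,-1,44 -91,4,45 -1,4,-77 11,5,-93 11,7,-93 11,10,-93
394 12,-11,-99 12,-9,-98 8,-7,-94 -5,-6,-77 -101,-6,45 -101,-1,45 -101,4,45 -5,4,-77 10,5,-96 11,7,-98 12,9,-98
406 17,-10,-109 17,-8,-110 -2,-8,-87 -10,-6,-77 -111,-6,45 -111,-1,45 -111,4,45 -10,4,-76 7,5,-97 17,6,-109 16,8,-108
418 16,-9,-112 16,-8,-112 -6,-8,-87 -120,-12,44 -120,-7,45 -121,-1,45 -120,4,45 -120,10,45 -5,6,-87 16,6,-111 17,8,-113
```

Request:
servo_tool:
  plan: [0,0,0,0,0,0,0,0,0,0,0,0,0,0,0,0,0,0,0,0,0,0,0,0,0,0,0,0]

```text
clock: 3.9
tool_pos: [0.5913, -0.2631, 0.0445]
tool_rot: [0.193, 0.981, -0.0, -0.0]
ft_force: [0.7, -0.3, -0.1]
width: 0.0002
```

The fingers closed fully. The cloud puts their visible ends about 50 mm behind the nominal TCP, above the bar. I'll check where the fingertips really are.

```bash
python3 - <<'E'
from h import *
st()
for n in ('wrist','side','scene'):
    c=cap(n,n+'3'); s=robot.sense(); R0=R.from_quat(s['tool_rot']).as_matrix()
    Q=(cloud(c)-s['tool_pos'])@R0*1000; ok=(c['range_z']>0)&(np.hypot(Q[...,0],Q[...,1])<45)
    for z in range(-130,20,10):
        m=ok&(Q[...,2]>=z)&(Q[...,2]<z+10)
        if m.sum(): print(n,z,m.sum(),'x %.0f %.0f y %.0f %.0f'%(Q[m][:,0].min(),Q[m][:,0].max(),Q[m][:,1].min(),Q[m][:,1].max()))
b=load('side3')['color'][120:240,310:440]; b=cv2.resize(b,None,fx=5,fy=5,interpolation=cv2.INTER_CUBIC); cv2.imwrite('pics/v3.png',cv2.convertScaleAbs(b,alpha=2,beta=30)[:600])
E
```

```text
t 3.9 q [ 0.511  0.697 -0.277  1.882  0.314  0.604  1.217] p [ 0.5913 -0.2631  0.0445] z [-0. -0. -1.] y [ 0.3791  0.9254 -0.    ] F [ 0.65 -0.32 -0.09] Ftool [-0.73 -0.05  0.09] w 0.0002
wrist -130 5618 x 8 19 y -44 44
wrist -120 11758 x -3 18 y -44 44
wrist -110 8849 x -10 18 y -44 44
wrist -100 11114 x -12 14 y -43 41
wrist -90 3985 x -13 14 y -35 33
wrist -80 1470 x -13 12 y -17 14
wrist -70 1230 x 6 11 y -15 12
wrist -60 1027 x 5 11 y -15 12
wrist -50 448 x 6 11 y -15 12
wrist -40 968 x -1 18 y -6 8
wrist -30 379 x -2 19 y -6 8
wrist -20 233 x 16 19 y -6 8
wrist -10 201 x 16 19 y -6 8
wrist 0 1089 x -12 18 y -15 17
wrist 10 212 x -3 22 y -20 22
side -130 143 x -4 20 y -43 44
side -120 152 x -4 21 y -44 43
side -110 166 x -15 20 y -43 43
side -100 187 x -11 16 y -39 42
side -90 106 x -7 16 y -31 33
side -80 54 x -2 16 y -13 16
side -70 76 x -7 15 y -14 17
side -60 65 x -6 15 y -11 16
side -50 41 x -6 14 y -12 14
side -40 56 x -15 21 y -2 12
side -30 83 x -16 21 y -3 12
side -20 70 x -15 22 y -3 13
side -10 64 x -16 20 y -4 13
side 0 78 x -16 22 y -11 21
side 10 63 x -21 41 y -18 31
scene -130 53 x -19 -4 y -45 44
scene -120 102 x -19 0 y -42 42
scene -110 87 x -18 0 y -43 43
scene -100 143 x -15 5 y -40 41
scene -90 52 x -15 8 y -32 34
scene -80 31 x -13 2 y -15 6
scene -70 26 x -13 -7 y -14 13
scene -60 30 x -13 -0 y -14 12
scene -50 18 x -13 -7 y -12 11
scene -40 30 x -18 -7 y -5 8
scene -30 32 x -19 -3 y -5 9
scene -20 18 x -19 -12 y -5 8
scene -10 16 x -19 -0 y -5 9
scene 0 78 x -19 12 y -14 17
scene 10 33 x -41 26 y -31 43
```

View pics/v3.png

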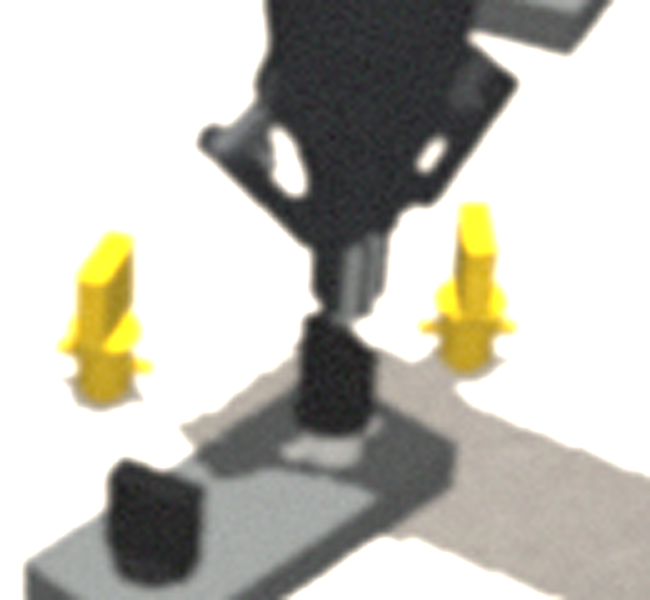

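All three cameras agree: the finger ends sit about 42 mm short of the reported TCP, and the closed fingers stand just above the bar. The reported TCP is therefore offset along the tool axis. I'll measure that offset precisely.

```bash
python3 - <<'E'
from h import *
s=robot.sense(); R0=R.from_quat(s['tool_rot']).as_matrix()
for n in ('wrist','side','scene'):
    c=load(n+'3'); Q=(cloud(c)-s['tool_pos'])@R0*1000; ok=(c['range_z']>0)&(np.hypot(Q[...,0],Q[...,1])<17)&(Q[...,2]>-64)&(Q[...,2]<-20)
    print(n,np.histogram(Q[ok][:,2],bins=np.arange(-64,-18,2)))
c=load('wrist1'); s1=[.594,-.2588,.1605]; 
R1=Rzy([4e-4,7e-4,-1],[.399,.9169,8e-4]); Q=(cloud(c)-s1)@R1*1000
ok=(c['range_z']>0)&(abs(Q[...,0])<20)&(abs(Q[...,1])<50)&(Q[...,2]<0); K=Q[ok]; print('open45 max z',np.sort(K[:,2])[::-40][:12]); k=K[K[:,2]>-70]; print(k.min(0),k.max(0))
E
```

```text
wrist (array([235, 222, 230, 210, 203, 200, 186, 164, 150,  93,  39,   5,   0,
         0,   0,  48, 805,  85,   0,   0,   0,   1]), array([-64, -62, -60, -58, -56, -54, -52, -50, -48, -46, -44, -42, -40,
       -38, -36, -34, -32, -30, -28, -26, -24, -22, -20]))
side (array([11, 16, 10, 14, 12, 16, 11, 18, 10,  4,  6,  3,  0,  0,  0,  9, 38,
       22,  9,  6,  4,  9]), array([-64, -62, -60, -58, -56, -54, -52, -50, -48, -46, -44, -42, -40,
       -38, -36, -34, -32, -30, -28, -26, -24, -22, -20]))
scene (array([ 6,  6,  5,  9,  6,  2,  8,  6,  9,  0,  2,  1,  0,  0,  1, 10, 14,
        8,  3,  0,  1,  1]), array([-64, -62, -60, -58, -56, -54, -52, -50, -48, -46, -44, -42, -40,
       -38, -36, -34, -32, -30, -28, -26, -24, -22, -20]))
open45 max z [-40.482844   -43.26990161 -44.3636529  -45.12382257 -45.82289961
 -46.36305769 -46.81818125 -47.20828644 -47.68110365 -48.11700537
 -48.49942956 -48.80721322]
[-12.38450825 -37.40548009 -69.98839105] [ 11.46976943  35.23569262 -40.482844  ]
```

The closed finger ends lie at −42 mm in the reported frame, and they will be about 1 mm further back at bar width. So I open, go 41.5 mm lower and grip.

Request:
servo_tool:
  plan: [0,0,0,0,0,0,4.5,0,0,0,0,0,0,4.5,0,0,0,0,0.08,0,4.5,0,0,0,0,0.08,0,4.5,0,0,0,0,0.08,1,4.5,0,0,0,0,0.08,2,4.5,0,0,0,0,0.08,3,4.5,0,0,0,0,0.08,3.8,4.5,0,0,0,0,0.08,4.15,4.5,0,0,0,0,0.08,4.15,4.5]

```text
clock: 5.05
tool_pos: [0.5912, -0.2622, 0.0021]
tool_rot: [0.193, 0.981, 0.0, -0.001]
ft_force: [-0.6, 0.0, -0.7]
width: 0.0452
```

Request:
servo_tool:
  plan: [0,0,0,0,0,0,3,0,0,0,0,0,0,2.2,0,0,0,0,0,0,1.6,0,0,0,0,0,0,0.8,0,0,0,0,0,0,0.8,0,0,0,0,0,0,0.8,0,0,0,0,0,0,0.8,0,0,0,0,0,0,0.8]
  force: 60

```text
clock: 5.85
tool_pos: [0.5919, -0.2625, 0.0035]
tool_rot: [0.193, 0.981, -0.0, 0.0]
ft_force: [-0.7, 0.1, 6.2]
width: 0.0133
```

```bash
python3 - <<'E'
from h import *
st()
E
```

```text
t 5.85 q [ 0.49   0.752 -0.249  1.9    0.34   0.53   1.193] p [ 0.5919 -0.2625  0.0035] z [ 7.e-04 -4.e-04 -1.e+00] y [ 3.790e-01  9.254e-01 -1.000e-04] F [-0.66  0.06  6.23] Ftool [ 0.63 -0.2  -6.23] w 0.0133
```

The bar is gripped at 13.3 mm. Now I lift it straight out.

Request:
servo_tool:
  plan: [0,0,0,0,0,-0.5,0.8,0,0,0,0,0,-1.5,0.8,0,0,0,0,0,-3,0.8,0,0,0,0,0,-5,0.8,0,0,0,0,0,-7.5,0.8,0,0,0,0,0,-10,0.8,0,0,0,0,0,-13,0.8,0,0,0,0,0,-16,0.8,0,0,0,0,0,-19,0.8,0,0,0,0,0,-19,0.8]

```text
clock: 6.85
tool_pos: [0.5937, -0.2629, 0.1986]
tool_rot: [0.193, 0.981, -0.001, 0.004]
ft_force: [-0.4, 0.5, -1.9]
width: 0.013
```

```bash
cat >> h.py <<'E'
az=np.radians(171.4); tl=np.radians(27)
N=np.array([np.sin(tl)*np.cos(az),np.sin(tl)*np.sin(az),np.cos(tl)])
M=np.array([.6149,.1778,.1167])
PX=np.array([-N[0],-N[1],0]); PX-=PX@N*N; PX/=np.linalg.norm(PX); PY=np.cross(N,PX)
E
python3 - <<'E'
from h import *
st(); 
togo(M+N*.05,Rzy(-N,PY))
for n in ('wrist',): c=cap(n,n+'4')
s=robot.sense(); R0=R.from_quat(s['tool_rot']).as_matrix(); Q=(cloud(c)-s['tool_pos'])@R0*1000
ok=(c['range_z']>0)&(np.hypot(Q[...,0],Q[...,1])<24)&(Q[...,2]<15)&(Q[...,2]>-45); K=Q[ok]
for z in range(-45,15,3):
    k=K[(K[:,2]>=z)&(K[:,2]<z+3)]
    if len(k): print(z,len(k),k.min(0).round(),k.max(0).round())
E
```

```text
t 6.85 q [ 0.563  0.518 -0.35   1.766  0.221  0.889  1.298] p [ 0.5937 -0.2629  0.1986] z [ 0.0071 -0.0027 -1.    ] y [3.793e-01 9.253e-01 2.000e-04] F [-0.4   0.47 -1.89] Ftool [0.56 0.29 1.88] w 0.013
turn [-0.057  -0.4614 -0.2342] shift cm [16.991 41.046  3.612]
-45 119 [  9. -14. -45.] [ 18.  12. -42.]
-42 104 [  2. -16. -42.] [ 18.  14. -39.]
-39 378 [  1. -17. -39.] [ 13.  15. -36.]
-36 23 [  3. -16. -36.] [ 13.  14. -35.]
-27 307 [ -4. -22. -27.] [ 11.  20. -24.]
-24 142 [ -1. -21. -24.] [ 11.  20. -21.]
-21 123 [  1. -22. -21.] [ 11.  20. -18.]
-18 105 [  4. -12. -18.] [ 12.  10. -15.]
-15 114 [  3. -12. -15.] [ 11.  10. -12.]
-12 55 [  0. -13. -12.] [ 11.  10. -10.]
```

The plug is held and out of the rack, with lugs visible at |y| ≈ 21 mm. The transfer goes to a 50 mm on-axis standoff above the port.

Request:
servo_tool:
  plan: [0,-0.02,-0.01,0.9,2,0,0.8,-0.005,-0.06,-0.03,2.6,6.2,0.1,0.8,-0.01,-0.12,-0.06,4.5,10.8,0.3,0.8,-0.02,-0.18,-0.09,6.5,15.6,0.6,0.8,-0.03,-0.24,-0.12,8.5,20.5,1,0.8,-0.035,-0.29,-0.15,10.5,25.4,1.6,0.8,-0.04,-0.34,-0.17,12.5,30.2,2.2,0.8,-0.05,-0.39,-0.2,14.5,35,2.8,0.8,-0.055,-0.43,-0.22,16,38.6,3.3,0.8,-0.057,-0.461,-0.234,17,41,3.6,0.8]

```text
clock: 7.9
tool_pos: [0.592, 0.1269, 0.1611]
tool_rot: [0.08, 0.973, -0.018, 0.218]
ft_force: [0.7, -0.3, -2.0]
width: 0.0129
```

Request:
servo_tool:
  plan: [0,0,0,0,0,0,0.8,0,0,0,0,0,0,0.8,0,0,0,0,0,0,0.8,0,0,0,0,0,0,0.8]

```text
clock: 8.3
tool_pos: [0.5934, 0.1235, 0.1618]
tool_rot: [0.082, 0.972, -0.018, 0.218]
ft_force: [-0.3, 0.5, -1.5]
width: 0.013
```

```bash
python3 - <<'E'
from h import *
st(); togo(M+N*.05,Rzy(-N,PY))
c=cap('wrist','wrist5'); cap('side','side5'); cap('scene','scene5')
u,v=proj(c,M); print(u,v)
u=int(u);v=int(v)
a=c['color'][max(v-130,0):v+130,u-170:u+170]; a=cv2.resize(a,None,fx=2.2,fy=2.2,interpolation=cv2.INTER_CUBIC)
cv2.imwrite('pics/v5.png',cv2.convertScaleAbs(a,alpha=1.3,beta=20)); print(u-170,max(v-130,0),a.shape)
E
```

```text
t 8.3 q [-0.604  0.4    0.207  2.257  0.927  0.202  0.088] p [0.5934 0.1235 0.1618] z [ 0.4206 -0.071  -0.9045] y [1.677e-01 9.858e-01 6.000e-04] F [-0.35  0.45 -1.46] Ftool [1.   0.39 1.15] w 0.013
turn [-0.0075 -0.0306 -0.0168] shift cm [ 0.98   5.674 -0.402]
414.05252067937994 239.416683437206
244 109 (572, 748, 3)
```

View pics/v5.png

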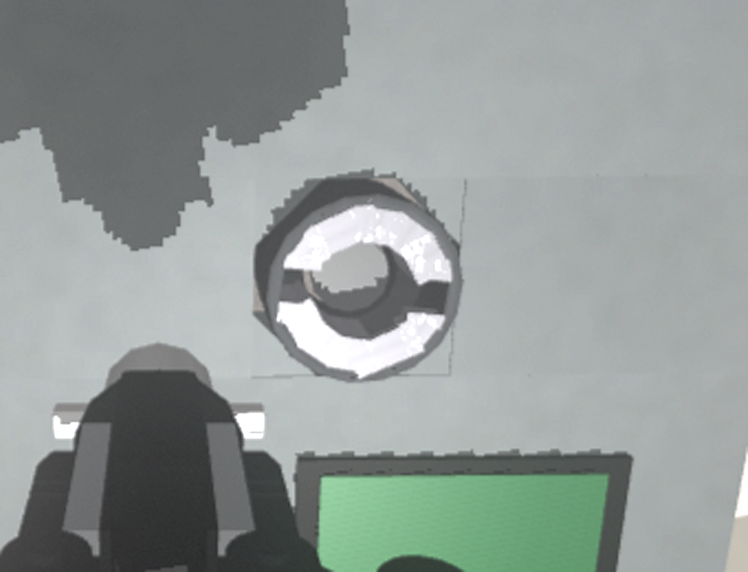

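The crop shows the port face with its dark slots, the left at about (283,285) and the right at about (447,298) in crop pixels. The plug, lugs out, is at lower left. The arm stopped 57 mm short. I'll intersect those pixels with the mouth plane to get the slot clocking and port centre.

```bash
python3 - <<'E'
from h import *
c=load('wrist5'); P=cloud(c); f=240/np.tan(np.radians(c['fov_y'])/2)
Rel=P-M; D=Rel@N; rr=np.linalg.norm(Rel-D[...,None]*N,axis=-1); ok=c['range_z']>0
pan=ok&(rr>.035)&(rr<.06)&(abs(D+.012)<.006)
X=P[pan]; c0=X.mean(0); n=np.linalg.svd(X[::5]-c0,full_matrices=False)[2][2]; n*=np.sign(n[2]); print('panel n',n,np.degrees(np.arccos(n[2])),np.degrees(np.arctan2(n[1],n[0])),'D',(c0-M)@N)
face=ok&(rr<.035)&(D>-.003)&(D<.006)
q=np.c_[Rel[face]@PX,Rel[face]@PY]; (cc,r)=cv2.minEnclosingCircle((q*1000).astype(np.float32)); print('face',face.sum(),cc,r,'D',D[face].mean())
for k in np.arange(0,360,30):
    d=np.radians(k); e=q@[np.cos(d),np.sin(d)]; print(k,round(e.max()*1000,1),end='; ')
print()
T=np.linalg.inv(c['world_to_cam'])
def ray(u,v,h):
    d=T[:3,:3]@np.array([(u-c['cx'])/f,-(v-c['cy'])/f,-1]); o=T[:3,3]; t=((M+h*N-o)@N)/(d@N); return o+t*d
def px(a,b): return a/2.2+244,b/2.2+109
L=[]
for a,b in ((283,285),(447,298),(300,285),(430,297)):
    w=ray(*px(a,b),0)-M; print('slot',(w@PX*1000).round(1),(w@PY*1000).round(1)); L.append(w)
for i,j in((0,1),(2,3)):
    w=L[0+i]-L[j]; print('clock rad',np.arctan2(-(w@PX),w@PY), np.arctan2((w@PX),-(w@PY)))
# lugs/plug in tool frame
s=robot.sense(); R0=R.from_quat(s['tool_rot']).as_matrix(); Q=(P-s['tool_pos'])@R0*1000
l=ok&(abs(Q[...,1])>15)&(abs(Q[...,1])<23)&(abs(Q[...,0])<8)&(Q[...,2]>-32)&(Q[...,2]<-15)
for sg in(-1,1): k=Q[l&(Q[...,1]*sg>0)]; print('lug',len(k),k.mean(0),k.min(0),k.max(0))
nose=ok&(abs(Q[...,1])<13)&(abs(Q[...,0])<14)&(Q[...,2]>-18)&(Q[...,2]<5); k=Q[nose]; print('nose',k.min(0),k.max(0))
E
```

```text
panel n [-0.44889673  0.07132199  0.89073279] 27.03452648070311 170.97214488667802 D -0.012814449063544606
face 4091 (1.0502994060516357, -2.7858550548553467) 27.042490005493164 D -0.0009035007997781552
0 27.7; 30 26.2; 60 24.9; 90 23.8; 120 23.9; 150 24.4; 180 25.8; 210 27.4; 240 28.8; 270 29.5; 300 29.6; 330 28.9; 
slot -0.9 -24.6
slot 3.4 19.8
slot -0.8 -20.0
slot 3.0 15.2
clock rad 3.0454304874337375 -0.09616216615605598
clock rad 3.032135986919649 -0.10945666667014417
lug 196 [  2.05824502 -19.73251076 -22.27065889] [ -2.38229927 -22.52624351 -24.96424242] [  4.33983505 -15.98269806 -18.18172759]
lug 155 [  1.76486823  17.07969623 -22.35156519] [ -2.08783475  15.00022907 -24.53440786] [  4.32598355  19.26333998 -18.23344093]
nose [  2.92487064 -12.70058595 -17.99828465] [13.16672081  9.76891724 -7.25844174]
```

The wrist view gives a 27.04 mm face radius, as it should, and slots clocked about −0.10 rad. The same camera sees the plug at tool (1,−1.5) mm, so I'll aim relative to that.

```bash
cat >> h.py <<'E'
az=np.radians(171.2)
N=np.array([np.sin(tl)*np.cos(az),np.sin(tl)*np.sin(az),np.cos(tl)])
PX=np.array([-N[0],-N[1],0]); PX-=PX@N*N; PX/=np.linalg.norm(PX); PY=np.cross(N,PX)
M2=M+.002*PX-.0013*PY-.0005*N
def ydir(th): return np.cos(th)*PY-np.sin(th)*PX
def rel():
    s=st(); R0=R.from_quat(s['tool_rot']).as_matrix(); d=s['tool_pos']-M2
    y=R0[:,1]; print('PX,PY,N mm',np.round([d@PX*1e3,d@PY*1e3,d@N*1e3],2),'th',round(np.arctan2(-y@PX,y@PY),4),'axis err',np.round([R0[:,2]@PX,R0[:,2]@PY],4),'Fport',np.round([s['ft_force']@PX,s['ft_force']@PY,s['ft_force']@N],2),'torqN',round(s['torque']@N,3)); return s
E
python3 - <<'E'
from h import *
rel(); togo(M2+N*.03,Rzy(-N,ydir(-.1)))
E
```

```text
t 8.45 q [-0.604  0.4    0.208  2.257  0.927  0.202  0.087] p [0.5935 0.1238 0.1618] z [ 0.421  -0.0705 -0.9043] y [0.1673 0.9859 0.001 ] F [ 0.41  0.28 -0.97] Ftool [0.09 0.34 1.03] w 0.0131
PX,PY,N mm [  7.02 -55.31  46.56] th -0.0134 axis err [-0.0303 -0.0053] Fport [-0.12  0.34 -1.03] torqN -0.025
turn [-0.007  -0.0299  0.0865] shift cm [0.727 5.53  1.647]
```

Move level first, then down to a 30 mm standoff.

Request:
servo_tool:
  plan: [-0.001,-0.005,0.01,0.1,0.7,0,0.8,-0.002,-0.01,0.03,0.2,1.7,0,0.8,-0.003,-0.015,0.05,0.35,2.7,0,0.8,-0.004,-0.02,0.06,0.5,3.7,0,0.8,-0.006,-0.025,0.08,0.6,4.7,0.2,0.8,-0.007,-0.03,0.086,0.73,5.4,0.6,0.8,-0.007,-0.03,0.086,0.73,5.53,1.1,0.8,-0.007,-0.03,0.086,0.73,5.53,1.6,0.8,-0.007,-0.03,0.086,0.73,5.53,1.65,0.8,-0.007,-0.03,0.086,0.73,5.53,1.65,0.8]

```text
clock: 9.45
tool_pos: [0.6027, 0.1793, 0.1435]
tool_rot: [0.122, 0.965, -0.007, 0.233]
ft_force: [-0.3, -0.3, -1.2]
width: 0.0131
```

```bash
python3 - <<'E'
from h import *
rel(); togo(M2+N*.03,Rzy(-N,ydir(-.1)))
c=cap('wrist','wrist6'); P=cloud(c); ok=c['range_z']>0
cv2.imwrite('pics/v6.png',cv2.convertScaleAbs(cv2.resize(c['color'][160:440,140:500],None,fx=2,fy=2,interpolation=cv2.INTER_CUBIC),alpha=1.3,beta=20))
Rel=P-M2; D=Rel@N; rr=np.linalg.norm(Rel-D[...,None]*N,axis=-1)
face=ok&(rr<.035)&(abs(D)<.004); q=np.c_[Rel[face]@PX,Rel[face]@PY]; print('face',face.sum(),cv2.minEnclosingCircle((q*1000).astype(np.float32)),D[face].mean())
for k in np.arange(0,360,30):
    d=np.radians(k); e=q@[np.cos(d),np.sin(d)]; print(k,round(e.max()*1000,1),end='; ')
E
```

```text
t 9.45 q [-0.817  0.477  0.369  2.243  1.017  0.141 -0.188] p [0.6027 0.1793 0.1435] z [ 0.4484 -0.0693 -0.8912] y [0.2377 0.9703 0.0441] F [-0.26 -0.29 -1.22] Ftool [ 0.71 -0.4   1.  ] w 0.0131
PX,PY,N mm [-0.78  0.91 29.91] th -0.0972 axis err [-0.0003  0.0001] Fport [-0.74 -0.33 -1.  ] torqN -0.006
turn [ 0.0001 -0.0003  0.0028] shift cm [-0.087 -0.082 -0.009]
face 3413 ((-1.1053282022476196, -1.34150230884552), 26.966384887695312) -0.00045870766440807395
0 18.4; 30 23.9; 60 24.9; 90 25.5; 120 26.2; 150 27.0; 180 27.9; 210 28.3; 240 28.4; 270 27.7; 300 27.4; 330 24.6;
```

View pics/v6.png

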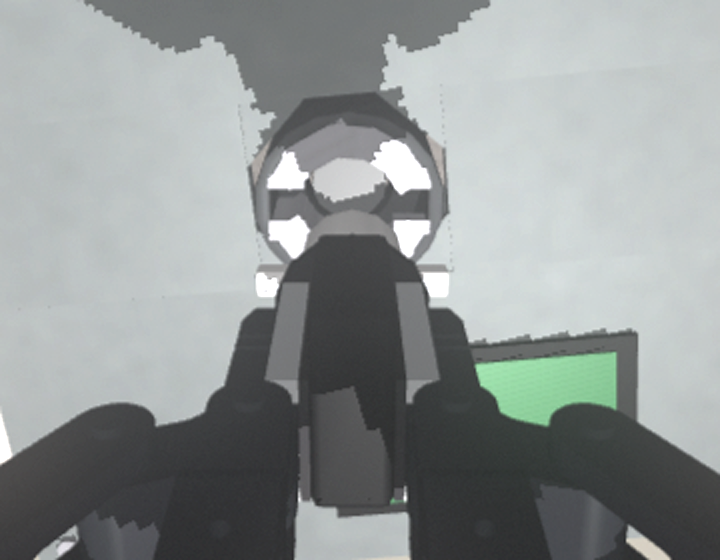

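The lugs (crop 265,280 and 437,280) and the slots (287,206 and 410,205) are parallel and centred on the same line, and the bore is right ahead of the nose. I make a small lateral correction and put the nose in.

Request:
servo_tool:
  plan: [0,0,0,-0.07,-0.05,0.5,0.8,0,0,0,-0.07,-0.05,1,0.8,0,0,0,-0.07,-0.05,1.5,0.8,0,0,0,-0.07,-0.05,2,0.8,0,0,0,-0.07,-0.05,2.5,0.8,0,0,0,-0.07,-0.05,3,0.8,0,0,0,-0.07,-0.05,3.5,0.8,0,0,0,-0.07,-0.05,4,0.8,0,0,0,-0.07,-0.05,4.4,0.8,0,0,0,-0.07,-0.05,4.4,0.8]

```text
clock: 10.5
tool_pos: [0.623, 0.1762, 0.1046]
tool_rot: [0.121, 0.965, -0.006, 0.233]
ft_force: [0.0, 0.3, -1.4]
width: 0.0133
```

```bash
python3 - <<'E'
from h import *
rel()
E
```

```text
t 10.5 q [-0.737  0.555  0.303  2.232  1.599  0.124 -0.763] p [0.623  0.1762 0.1046] z [ 0.4487 -0.0684 -0.8911] y [0.237  0.9705 0.0448] F [ 0.03  0.32 -1.4 ] Ftool [0.68 0.26 1.24] w 0.0133
PX,PY,N mm [ -0.09   0.97 -14.02] th -0.0969 axis err [-0.0002  0.001 ] Fport [-0.65  0.32 -1.24] torqN -0.027
```

Request:
servo_tool:
  plan: [0,0,0,0,-0.04,0.1,0.8,0,0,0,0,-0.04,0.2,0.8,0,0,0,0,-0.04,0.3,0.8,0,0,0,0,-0.04,0.4,0.8,0,0,0,0,-0.04,0.5,0.8,0,0,0,0,-0.04,0.6,0.8,0,0,0,0,-0.04,0.7,0.8,0,0,0,0,-0.04,0.7,0.8]

```text
clock: 11.3
tool_pos: [0.626, 0.1757, 0.0984]
tool_rot: [0.121, 0.965, -0.006, 0.233]
ft_force: [0.5, 0.7, -0.5]
width: 0.0133
```

```bash
python3 - <<'E'
from h import *
rel()
E
```

```text
t 11.3 q [-0.701  0.563  0.257  2.228  1.664  0.147 -0.825] p [0.626  0.1757 0.0984] z [ 0.4488 -0.0684 -0.891 ] y [0.2367 0.9706 0.0447] F [ 0.46  0.7  -0.53] Ftool [0.01 0.76 0.63] w 0.0133
PX,PY,N mm [ -0.23   0.91 -20.97] th -0.0966 axis err [-0.      0.0011] Fport [ 0.07  0.76 -0.63] torqN -0.003
```

Request:
servo_tool:
  plan: [0,0,0,0,0,0.1,0.8,0,0,0,0,0,0.2,0.8,0,0,0,0,0,0.3,0.8,0,0,0,0,0,0.4,0.8,0,0,0,0,0,0.4,0.8]

```text
clock: 11.8
tool_pos: [0.6278, 0.1754, 0.0949]
tool_rot: [0.121, 0.965, -0.006, 0.233]
ft_force: [-2.2, 0.4, 3.5]
width: 0.0134
```

```bash
python3 - <<'E'
from h import *
rel()
E
```

```text
t 11.8 q [-0.682  0.568  0.233  2.226  1.692  0.158 -0.851] p [0.6278 0.1754 0.0949] z [ 0.4489 -0.0682 -0.891 ] y [0.2366 0.9706 0.0449] F [-2.24  0.41  3.52] Ftool [ 0.43  0.03 -4.17] w 0.0134
PX,PY,N mm [ -0.2    0.94 -24.85] th -0.0966 axis err [0.     0.0013] Fport [-0.43  0.07  4.17] torqN -0.06
```

Request:
servo_tool:
  plan: [0,0,0,0,0,0.1,0.8,0,0,0,0,0,0.2,0.8,0,0,0,0,0,0.3,0.8,0,0,0,0,0,0.4,0.8,0,0,0,0,0,0.4,0.8]

```text
clock: 12.3
tool_pos: [0.6296, 0.1751, 0.0913]
tool_rot: [0.121, 0.965, -0.006, 0.233]
ft_force: [-1.9, 0.1, 5.3]
width: 0.0131
```

```bash
python3 - <<'E'
from h import *
rel()
E
```

```text
t 12.3 q [-0.665  0.574  0.212  2.224  1.717  0.169 -0.875] p [0.6296 0.1751 0.0913] z [ 0.4488 -0.0683 -0.891 ] y [0.2366 0.9706 0.0448] F [-1.9   0.15  5.29] Ftool [-0.72 -0.07 -5.58] w 0.0131
PX,PY,N mm [ -0.22   0.93 -28.91] th -0.0966 axis err [0.     0.0012] Fport [ 0.71 -0.15  5.58] torqN 0.023
```

The force slope is about 0.4–0.5 N/mm, so this is the spring and the lugs are through the slots. I push on to the flange stop.

Request:
servo_tool:
  plan: [0,0,0,0,0,0.1,0.8,0,0,0,0,0,0.2,0.8,0,0,0,0,0,0.3,0.8,0,0,0,0,0,0.36,0.8,0,0,0,0,0,0.36,0.8]

```text
clock: 12.8
tool_pos: [0.6311, 0.175, 0.0883]
tool_rot: [0.121, 0.965, -0.006, 0.233]
ft_force: [-2.8, -0.3, 5.6]
width: 0.0134
```

```bash
python3 - <<'E'
from h import *
rel()
E
```

```text
t 12.8 q [-0.651  0.579  0.194  2.222  1.738  0.179 -0.893] p [0.6311 0.175  0.0883] z [ 0.449  -0.0681 -0.8909] y [0.2366 0.9706 0.045 ] F [-2.8  -0.32  5.65] Ftool [-0.22 -0.71 -6.27] w 0.0134
PX,PY,N mm [ -0.21   1.   -32.26] th -0.0966 axis err [0.0002 0.0014] Fport [ 0.15 -0.74  6.26] torqN -0.021
```

Request:
servo_tool:
  plan: [0,0,0,0,0,0.06,0.8,0,0,0,0,0,0.12,0.8,0,0,0,0,0,0.18,0.8,0,0,0,0,0,0.18,0.8]

```text
clock: 13.2
tool_pos: [0.6313, 0.175, 0.0881]
tool_rot: [0.121, 0.965, -0.005, 0.234]
ft_force: [-18.2, -0.3, 29.8]
width: 0.013
```

```bash
python3 - <<'E'
from h import *
rel()
E
```

```text
t 13.2 q [-0.644  0.578  0.185  2.222  1.747  0.183 -0.902] p [0.6313 0.175  0.0881] z [ 0.45   -0.0671 -0.8905] y [0.2362 0.9706 0.0463] F [-18.2   -0.3   29.84] Ftool [  2.1   -3.21 -34.74] w 0.013
PX,PY,N mm [ -0.16   1.04 -32.48] th -0.0968 axis err [0.0011 0.0026] Fport [-2.44 -3.08 34.73] torqN 0.022
```

That is the flange stop, with the force jumping at N = −32.5 mm. I ease the push by 1.3 mm and twist clockwise, which is + about tool z.

Request:
servo_tool:
  plan: [0,0,0,0,0,-0.13,0.8,0,0,0.06,0,0,-0.13,0.8,0,0,0.14,0,0,-0.13,0.8,0,0,0.22,0,0,-0.13,0.8,0,0,0.3,0,0,-0.13,0.8,0,0,0.38,0,0,-0.13,0.8,0,0,0.46,0,0,-0.13,0.8,0,0,0.54,0,0,-0.13,0.8,0,0,0.6,0,0,-0.13,0.8,0,0,0.6,0,0,-0.13,0.8]

```text
clock: 14.2
tool_pos: [0.6309, 0.1752, 0.0881]
tool_rot: [0.402, 0.886, 0.064, 0.224]
ft_force: [-7.9, -0.3, 11.7]
width: 0.0131
```

```bash
python3 - <<'E'
from h import *
rel()
E
```

```text
t 14.2 q [-0.545  0.57   0.042  2.215  1.66   0.262 -1.408] p [0.6309 0.1752 0.0881] z [ 0.4488 -0.0675 -0.8911] y [0.6828 0.6692 0.2932] F [-7.92 -0.27 11.75] Ftool [  0.29  -2.14 -14.  ] w 0.0131
PX,PY,N mm [ -0.57   1.13 -32.36] th -0.6985 axis err [-0.0002  0.0019] Fport [-1.6  -1.48 14.  ] torqN -0.04
```

Request:
servo_tool:
  plan: [0,0,0.08,0,0,0,0.8,0,0,0.16,0,0,0,0.8,0,0,0.24,0,0,0,0.8,0,0,0.3,0,0,0,0.8,0,0,0.36,0,0,0,0.8,0,0,0.4,0,0,0,0.8,0,0,0.42,0,0,0,0.8,0,0,0.44,0,0,0,0.8,0,0,0.44,0,0,0,0.8]

```text
clock: 15.1
tool_pos: [0.6308, 0.1746, 0.0881]
tool_rot: [0.585, 0.777, 0.111, 0.206]
ft_force: [-8.0, -1.3, 12.5]
width: 0.0131
```

```bash
python3 - <<'E'
from h import *
rel()
E
```

```text
t 15.1 q [-0.489  0.569 -0.039  2.212  1.636  0.307 -1.816] p [0.6308 0.1746 0.0881] z [ 0.4489 -0.0685 -0.891 ] y [0.863  0.2918 0.4124] F [-7.99 -1.32 12.5 ] Ftool [ -1.78  -2.13 -14.64] w 0.0131
PX,PY,N mm [ -0.56   0.59 -32.35] th -1.1369 axis err [0.0001 0.001 ] Fport [-1.18 -2.53 14.63] torqN 0.086
```

Request:
servo_tool:
  plan: [0,0,0.025,0,0,0,0.8,0,0,0.05,0,0,0,0.8,0,0,0.075,0,0,0,0.8,0,0,0.075,0,0,0,0.8]

```text
clock: 15.5
tool_pos: [0.6308, 0.1738, 0.0882]
tool_rot: [0.614, 0.754, 0.118, 0.202]
ft_force: [-8.4, -3.2, 13.8]
width: 0.0131
```

```bash
python3 - <<'E'
from h import *
rel()
E
```

```text
t 15.5 q [-0.48   0.569 -0.05   2.212  1.633  0.314 -1.888] p [0.6308 0.1738 0.0882] z [ 0.449  -0.0697 -0.8908] y [0.878  0.2192 0.4255] F [-8.4  -3.22 13.83] Ftool [ -3.95  -2.2  -15.87] w 0.0131
PX,PY,N mm [ -0.41  -0.23 -32.34] th -1.2122 axis err [ 0.0005 -0.0002] Fport [-0.68 -4.46 15.87] torqN 0.21
```

Torque is now rising and the turn is 1.11 rad, so it is at the stop. I relieve it slightly and let it up by 5.5 mm.

Request:
servo_tool:
  plan: [0,0,-0.02,0,0,-0.1,0.8,0,0,-0.02,0,0,-0.2,0.8,0,0,-0.02,0,0,-0.3,0.8,0,0,-0.02,0,0,-0.4,0.8,0,0,-0.02,0,0,-0.5,0.8,0,0,-0.02,0,0,-0.58,0.8,0,0,-0.02,0,0,-0.58,0.8]

```text
clock: 16.2
tool_pos: [0.6285, 0.1743, 0.0927]
tool_rot: [0.606, 0.76, 0.116, 0.203]
ft_force: [-3.8, -5.1, 2.6]
width: 0.0133
```

```bash
python3 - <<'E'
from h import *
rel()
E
```

```text
t 16.2 q [-0.49   0.559 -0.04   2.214  1.604  0.309 -1.841] p [0.6285 0.1743 0.0927] z [ 0.4485 -0.0699 -0.8911] y [0.8748 0.2386 0.4216] F [-3.85 -5.11  2.59] Ftool [-4.68 -3.49 -3.67] w 0.0133
PX,PY,N mm [ -0.4   -0.11 -27.26] th -1.1922 axis err [-0.0001 -0.0005] Fport [-1.51 -5.64  3.68] torqN 0.131
```

It has come up 5.1 mm, past the 27 mm roof height, so the lugs are in the pockets. I go a little further to see the pocket take the load.

Request:
servo_tool:
  plan: [0,0,0,0,0,-0.06,0.8,0,0,0,0,0,-0.12,0.8,0,0,0,0,0,-0.16,0.8,0,0,0,0,0,-0.16,0.8]

```text
clock: 16.6
tool_pos: [0.628, 0.1743, 0.0936]
tool_rot: [0.606, 0.76, 0.115, 0.203]
ft_force: [2.2, -4.6, -4.2]
width: 0.0136
```

```bash
python3 - <<'E'
from h import *
rel()
E
```

```text
t 16.6 q [-0.492  0.557 -0.038  2.214  1.596  0.308 -1.833] p [0.628  0.1743 0.0936] z [ 0.448  -0.0702 -0.8913] y [0.8751 0.2386 0.4211] F [ 2.2  -4.64 -4.24] Ftool [-4.18 -0.97  5.09] w 0.0136
PX,PY,N mm [ -0.43  -0.16 -26.21] th -1.1922 axis err [-0.0006 -0.0008] Fport [ 0.65 -4.25 -5.09] torqN 0.141
```

The pull is now −5 N at a tip depth of about 24 mm, so the pockets hold it. I release and retreat along the axis.

Request:
servo_tool:
  plan: [0,0,0,0,0.02,0.08,0.8,0,0,0,0,0.02,0.08,1.6,0,0,0,0,0.02,0.08,2.2,0,0,0,0,0.02,0.08,3,0,0,0,0,0.02,0.08,4,0,0,0,0,0.02,0.08,4,0,0,0,0,0.02,0.08,4,0,0,0,0,0.02,-0.5,4,0,0,0,0,0.02,-1.5,4,0,0,0,0,0.02,-2.5,4]

```text
clock: 17.6
tool_pos: [0.6168, 0.1772, 0.1167]
tool_rot: [0.606, 0.761, 0.116, 0.202]
ft_force: [-0.4, 0.2, -0.6]
width: 0.04
```

Request:
servo_tool:
  plan: [0,0,0,0,0,-1,4,0,0,0,0,0,-2.5,4,0,0,0,0,0,-4,4,0,0,0,0,0,-5.5,4,0,0,0,0,0,-7,4,0,0,0,0,0,-8,4,0,0,0,0,0,-8,4,0,0,0,0,0,-8,4]

```text
clock: 18.4
tool_pos: [0.5812, 0.1826, 0.188]
tool_rot: [0.606, 0.761, 0.116, 0.203]
ft_force: [0.8, -0.4, 0.4]
width: 0.0397
```

```bash
python3 - <<'E'
from h import *
rel()
w=cap('wrist','wrist9'); sd=cap('side','side9')
for nm,c in (('wrist',w),('side',sd)):
    P=cloud(c); Rel=P-M2; D=Rel@N*1e3; rr=np.hypot(Rel@PX,Rel@PY)*1e3; ok=c['range_z']>0
    m=ok&(rr<24)&(D>30)&(D<60); k=np.c_[Rel[m]@PX,Rel[m]@PY]*1e3
    print(nm,m.sum(),'top D pct',np.percentile(D[m],[50,90,99]) if m.sum() else None)
    t=m&(D>np.percentile(D[m],90)-3); print(cv2.minAreaRect((np.c_[Rel[t]@PX,Rel[t]@PY]*1e3).astype(np.float32)))
    fl=ok&(rr<17)&(rr>9)&(D<14)&(D>2); print('flange D',np.median(D[fl]) if fl.sum() else None, fl.sum()); fc=ok&(rr<26)&(rr>19)&(abs(D)<4); print('face D',np.median(D[fc]),fc.sum())
a=cv2.resize(w['color'][100:400,120:520],(400,300)); b=cv2.resize(sd['color'][210:360,90:290],(400,300),interpolation=cv2.INTER_CUBIC)
cv2.imwrite('pics/v9.png',cv2.convertScaleAbs(np.hstack([a,b]),alpha=1.5,beta=25))
E
```

```text
t 18.4 q [-0.489  0.362 -0.124  2.218  1.075  0.41  -1.344] p [0.5812 0.1826 0.188 ] z [ 0.4492 -0.0681 -0.8908] y [0.8742 0.2391 0.4225] F [ 0.8  -0.35  0.41] Ftool [-0.56  0.79  0.02] w 0.0397
PX,PY,N mm [7.000e-02 8.700e-01 7.944e+01] th -1.1917 axis err [0.0004 0.0014] Fport [ 0.94 -0.23 -0.02] torqN 0.014
wrist 1555 top D pct [45.59688674 46.4855858  47.1891539 ]
((-1.153620719909668, -0.5317668914794922), (13.932405471801758, 35.676334381103516), 23.25383949279785)
flange D 9.760335504960644 612
face D -0.24849087089891492 1691
side 311 top D pct [45.47062109 47.37533202 49.38766532]
((-1.7453007698059082, 1.8280811309814453), (13.942788124084473, 35.57947540283203), 23.68060874938965)
flange D 9.97181181444266 120
face D 0.11000755702267288 349
```

View pics/v9.png

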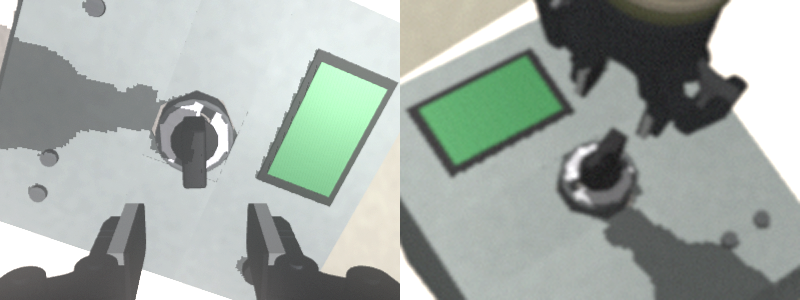

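Both cameras give the flange top 9.9 mm and the bar top 46 mm above the mouth, so the tip is 24 mm deep: locked. The bar has turned about 61° from the slots. The picture shows the plug seated upright at (195,140) with the gripper clear of it. One quick check that the bystanders haven't moved, then I hand in.

```bash
python3 - <<'E'
from h import *
a=load('side0')['color'].astype(int); b=load('side9')['color'].astype(int); d=abs(a-b).max(2)>60
for n,(u0,v0,u1,v1) in dict(blank=(325,205,352,240),meter=(275,345,395,445),bread=(380,270,490,335),plugRack=(362,180,392,215)).items(): print(n,d[v0:v1,u0:u1].mean().round(3))
print(robot.close_job(), robot.sense()['clock'])
E
```

```text
blank 0.0
meter 0.294
bread 0.361
plugRack 0.29
the job is handed in; nothing more can be done
the job is handed in; nothing more can be done
```

The blank region is unchanged, but the meter and breadboard pixels differ, possibly from the arm's shadow or the arm itself. I'll check this in the saved depth data.

```bash
python3 - <<'E'
import numpy as np
a=np.load('pics/side0.npz'); b=np.load('pics/side9.npz')
for n,(u0,v0,u1,v1) in dict(blank=(325,205,352,240),meter=(275,345,395,445),bread=(380,270,490,335)).items():
    x=a['range_z'][v0:v1,u0:u1]; y=b['range_z'][v0:v1,u0:u1]; k=(x>0)&(y>0); d=y[k]-x[k]
    print(n,'dz median mm',(np.median(d)*1e3).round(2),'frac >6mm',(abs(d)>.006).mean().round(3),'frac nearer >5cm (arm in front)',(d<-.05).mean().round(3))
E
```

```text
blank dz median mm 0.14 frac >6mm 0.047 frac nearer >5cm (arm in front) 0.0
meter dz median mm -0.04 frac >6mm 0.004 frac nearer >5cm (arm in front) 0.0
bread dz median mm 0.06 frac >6mm 0.02 frac nearer >5cm (arm in front) 0.0
```

The lugged plug is locked in the console port and the job is handed in at about 18.5 s; no verdict was reported. I took the plug from the rack, lined its lugs up with the slots (seen about −0.10 rad off level) and pushed it in until the flange stopped. I then turned it about 61° clockwise to the stop, let it spring up, released it and backed off.

**Last checks**
- **Locked:** after release, two cameras put the flange top about 10 mm and the bar top about 46 mm above the mouth. That is a tip depth of about 24 mm, the locked depth. Before release, an upward pull of about 5 N was held.
- **Forces:** the highest reading I took was about 35 N at the wrist, where the flange met the stop. I eased off before twisting.
- **Bystanders:** a colour comparison made just before hand-in flagged changes over the multimeter and breadboard. The depth images, checked after hand-in, show no displacement of either or of the blank, so the colour changes were most likely the arm's moved shadow.

**What disagreed with the description**
- **Fingertip position:** the finger ends were about 42 mm behind the reported TCP. My first grasp closed on air just above the bar. I measured the offset with the cameras and gripped the bar properly on the second try.
- **Transfer:** the arm stopped 57 mm short on the way to the port, which I made up with a second move.

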